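Release a sleeve from the gravity pick lane

TASK

Two gravity pick lanes stand on the stockroom bench, each holding a bronze sleeve behind a gate that hangs on a rocking lever. With the fingertips, press down the paddle of the wider lane (the one with the long sleeve) far enough and long enough that its gate lifts and the long sleeve rolls down into the pick-up trough at the lane's low end, then let the paddle go so that the gate drops shut again. Do not handle the sleeves or the gates themselves, and leave the narrow lane and the loose things on the bench as they are.

Things in the scene. Friction and masses are not known exactly. Their poses are not given: they have to be found in the camera images.
- wide_lane: fixed wide gravity lane: grey channel 264 mm long, 104 mm wide outside, 96 inside, floor sloping 10 degrees down to its own -x (roughly to the robot), low side and end walls, under 110 mm high. Origin on the bench under its middle, z up. Gate at x=0; from it to the low end wall (x=-128 mm) is the pick-up trough. This is the lane to operate.
- narrow_lane: fixed narrow gravity lane: grey channel 264 mm long, 64 mm wide outside, 56 inside, floor sloping 10 degrees down to its own -x (roughly to the robot), low side and end walls, under 110 mm high. Origin on the bench under its middle, z up. Gate at x=0; from it to the low end wall (x=-128 mm) is the pick-up trough. Leave it alone. Either lane may be the left one.
- wide_paddle_top (a point): centre of the upper face of the wide lane's paddle, a flat steel plate 48 mm (x) by 44 mm (y), level at rest, 105 mm above the bench, at y=+170 mm in the lane frame. Pressed straight down with closed fingertips it goes about 30 mm to its stop (28 mm at 0.36 rad), tilting on an 80 mm arm, against a spring: about 4 N to start, 9 N at the stop; it springs back when let go.
- wide_rocker (a joint): angle (rad) of the wide lane's rocker, a steel beam across the lane from gate over a pivot post (y=+90 mm in the lane frame, 95 mm high) to the paddle: 0 at rest with the gate shut, growing as the paddle goes down, 0.38 at the stop. The sleeve gets under the gate from about 0.30; at 0.35 or more it rolls freely, in about a second.
- wide_gate_middle (a point): centre of the wide lane's gate: steel plate 36 mm wide (y), 44 mm high, 6 mm thick, hanging from the rocker's other end over the middle of the channel, this point 76 mm above the bench when shut
- wide_sleeve_center (a point): centre of the long bronze sleeve, 30 mm diameter, 90 mm long, about 0.2 kg, lying across the wide lane against the uphill (+x) side of the gate; it rolls. At the start it is at about x=+18 mm in the lane's frame, 63 mm above the bench; in the trough, against the end wall, at about x=-113 mm, 40 mm above the bench.
- wide_sleeve: the long sleeve; origin at its centre, its y axis along its length
- narrow_rocker (a joint): angle of the narrow lane's rocker in rad, 0 at rest; same working as the wide one
- narrow_gate_middle (a point): centre of the narrow lane's gate, same size and place as the wide one's
- narrow_paddle_top (a point): centre of the upper face of the narrow lane's paddle, same size and height as the wide one's; not to be pressed
- narrow_sleeve: short bronze sleeve, 30 mm diameter, 50 mm long, lying behind the narrow lane's gate; origin at its centre
- tape_roll: bystander: loose roll of brown tape, 68 mm diameter, 30 mm high, lying flat beside the wide lane, in front of (towards the robot from) its rocker arm; origin at centre of underside
- small_carton: bystander: loose small cardboard carton 50 x 50 x 55 mm high, beside the narrow lane, behind its rocker arm; origin at centre of underside
- screwdriver: bystander: loose screwdriver lying on the far side of the bench beyond the lanes, roughly across; origin under its middle
- grease_tin: bystander: loose tin 60 mm diameter, 75 mm high, at the left of the bench; origin at centre of underside
Not all that is in view belongs to the job. Leave any orange or purple look-alike of the wide_sleeve alone.

How it is judged:
On the way, in this order (a step that is already met when the one before it is completed fails the run):
1. the fingers press the wide lane's paddle down (rocker past 0.2 rad) (value of joint wide_rocker above 0.2 rad and contact force between the fingers and wide_rocker_c2 above 0.5 N).
2. the long sleeve has rolled down into the trough (x of wide_sleeve_center in the frame of wide_lane between -0.13 and -0.095 m and y of wide_sleeve_center in the frame of wide_lane between -0.02 and 0.02 m and z of wide_sleeve_center in the frame of wide_lane below 0.052 m), for 0.2 s.
At the end, for the whole second after the job is handed in: the long sleeve lies at rest in the trough at the low end of the wide lane (its centre within 35 mm of the end wall), the wide gate is shut again (rocker below 0.04 rad), the narrow lane's rocker is at rest below 0.04 rad and its sleeve within 15 mm of its start (all of step 2 and linear speed of wide_sleeve below 0.02 m/s and value of joint each of wide_rocker, narrow_rocker below 0.04 rad and distance of narrow_sleeve from where it was at the start of the episode below 0.015 m); the robot touches nothing.
It fails at once if the narrow lane's lever was worked (rocker past 0.1 rad) or its sleeve moved more than 15 mm (value of joint narrow_rocker above 0.1 rad or distance of narrow_sleeve from where it was at the start of the episode above 0.015 m).
It fails at once if a sleeve was touched by the robot or lifted out of its lane (contact force between any of the fingers, the arm and wide_sleeve above 0.5 N or contact force between any of the fingers, the arm and narrow_sleeve above 0.5 N or height (world z) of wide_sleeve_center above 0.085 m).
It fails at once if a gate was moved by hand (robot pushes it with over 1 N) (contact force between any of the fingers, the arm and wide_rocker_c1 above 1 N or contact force between any of the fingers, the arm and narrow_rocker_c1 above 1 N).
It fails at once if a bystander was moved more than 25 mm (distance of any of tape_roll, small_carton, screwdriver, grease_tin from where it was at the start of the episode above 0.025 m).
It fails at once if a bystander was tipped over (angle between any of tape_roll, small_carton, grease_tin's own z axis and vertical above 0.4 rad).
It also fails if it takes over 30 s, if anything falls off the work surface, if the arm or the gripper's body presses on something with over 40 N, if the wrist force passes 120 N, or if a joint passes its speed limit or range.

ROBOT

A 7-joint arm with a two-finger parallel gripper is mounted at the origin on the work surface. World frame = base frame: x ahead of the robot, y to its left, z up, the work surface at z = 0. Lengths are in m, angles in rad, forces in N, time in s.
With the tool pointing down it reaches from about 0.425 to 0.875 m from the base axis. Payload 4.7 kg.
Tool frame: the origin (TCP) lies between the finger pads; the fingertips stand 19 mm ahead of it and the grasp point (between the pads) is the TCP (r.nose_length is the distance from the TCP to the fingertips, in m); x points along the fingers, y is the direction in which the jaws open and shut, and the axes are right-handed (so a half turn about x gives the same grasp; the last joint's range is limited). The gripper opens to 85 mm and grips with 20 to 120 N. Pads are 22 mm wide; open, the fingers measure 114 mm over their backs; the gripper's body (76 mm by 85 mm) begins 54 mm behind the grasp point. The pads swing forward as they close: fully open they stand 13 mm farther back than shut.
Start: joints at [1.146, 0.321, -0.07, 1.45, 0.023, 1.371, -0.057], TCP at [0.276, -0.588, 0.25] pointing down, gripper open.
Joint ranges: [-2.86, 2.86], [-0.3, 2.09], [-1.38, 1.24], [0.06, 2.45], [-1.56, 4.7], [0.09, 2.05], [-2.69, 2.69]. Speed limits (rad/s): [2.57, 2.57, 3.14, 3.14, 3.14, 3.14, 3.14].

INTERFACE

Orientations are given as a rotation vector (axis times angle).
In Python, from cell import get_obs, camera, workorder, r gives the robot as it stands.
- The arm moves only by the tool play_rows, never from a script. Its argument "deltas" is a list of rows, each an object with "offset": the shift along the tool's x, y, z as a fraction of full scale, a list of three; "turn": the turn about the tool's x as a fraction of full scale; "claw": the finger opening in mm, from 0 to 85.4. In form: [{"offset": [dx, dy, dz], "turn": turn, "claw": claw}, ...]. A call has 1 to 20 rows; each row is the pose to reach, as a shift and turn from the pose measured when the call began, along the tool's axes at that moment; what a row does not reach only later rows make up. Full scale, the value 1, is 750 mm for a shift and 90 degrees for a turn. A row lasts 1/8 s, in which the tool goes at most 62.5 mm and 10.7 degrees, less where a joint would pass 70% of its speed; a pose out of reach is approached as far as the arm can. A call with a number of a shift or a turn outside -1 to 1 is refused whole. A call with a gripper value outside its range is refused whole. The fingers move at their own pace and stop on an object; the grip force is fixed at half the most. Time passes only in rows, so rows that repeat a pose let the fingers close. It gives the time, the measured TCP pose, the force and the opening at its end, in the units of the state.
- get_obs(): the state, without advancing time (a new reading comes with each control period).
- camera(name): name is "side" or "top"; returns a dict with "frame" (400x640x3 uint8, red, green, blue), "vfov" (degrees; the focal length in pixels is half the picture's height over the tangent of half this angle, whatever the lens; pixels are square), "cx", "cy" (the principal point, pixels), "k1" (the pictures are not rectified: a ray, as slopes to the right and down, at radius r is drawn at 1 + k1 r^2 times it, then the intrinsics apply), "R" (3x3) and "t" (3): a world point X has camera coordinates R X + t. Camera axes: x right, y down, z forward; pixel columns grow to the right and rows downward; lengths in m; the calibration is good to about 2 mm. A picture is of the moment at which its call begins. There is no depth.
- workorder.sign_off(): hands the job in, once; it reports no verdict.
The state is a dict: "clock": time; "joints": joint angles; "dq": joint speeds; "tau": joint torques, N m; "tcp_pos": TCP position; "eef_rot": TCP orientation; "contact_force": force on the tool from outside, world axes, zero at the start; "torque": the same for the moment, N m; "gripper_width": finger opening in m.
Only numpy, scipy, OpenCV 4.12 (cv2) and the standard library are available. Lean on these libraries where they do the work, as an engineer would, in place of code of your own. Each camera call takes 0.05 s, during which the arm holds its last target.

## Working session

There is one attempt and no reset: what is moved stays moved. The work goes in short steps, Python scripts to look and compute and a tool call to move; the robot and the scene stay as the last step left them, time stands still between calls to the robot, and variables do not carry over. Pictures are saved under pics/ and viewed, and the job is handed in when it is done.

Besides the shell and the picture viewer there is one more tool, called after ">>>" as name(argument=value, ...) on one line, values as JSON. play_rows: Moves the arm, as the interface text tells. Shift numbers are shares of 750 mm and turn numbers shares of 90 degrees, none past 1 either way. Its arguments: {"type":"object","properties":{"deltas":{"type":"array","items":{"type":"object","properties":{"offset":{"type":"array","items":{"type":"number"}},"turn":{"type":"number"},"claw":{"type":"number"}}}}},"required":["deltas"]}

```bash
mkdir -p pics; ls; cat > h.py <<'E'
import numpy as np, cv2
from cell import get_obs, camera, workorder, r
def K(c):
    f=200/np.tan(np.radians(c["vfov"])/2); return f
def ray(c,u,v):
    f=K(c); d=np.array([(u-c["cx"])/f,(v-c["cy"])/f]); x=d.copy()
    for _ in range(30): x=d/(1+c["k1"]*(x@x))
    R=np.array(c["R"]);t=np.array(c["t"])
    return -R.T@t, R.T@np.array([x[0],x[1],1.])
def onz(c,u,v,z):
    o,d=ray(c,u,v); return o+d*(z-o[2])/d[2]
def proj(c,X):
    p=np.array(c["R"])@np.array(X)+np.array(c["t"]); s=p[:2]/p[2]; s=s*(1+c["k1"]*(s@s)); return s*K(c)+[c["cx"],c["cy"]]
E
python3 - <<'E'
from h import *
for n in ("top","side"):
    c=camera(n); cv2.imwrite(f"pics/{n}0.png",c["frame"][:,:,::-1]); o,d=ray(c,320,200); print(n,c["vfov"],c["cx"],c["cy"],c["k1"],o,d)
o=get_obs(); print(o, r.nose_length)
E
```

```text
pics
top 48.12249351411828 321.005304613826 200.58019536472082 -0.10420971784374553 [0.3592676  0.0672194  1.30835372] [ 0.19414027  0.00606222 -0.98095847]
side 50.40560475366271 321.3389064843903 198.1849613496997 -0.023037606803237843 [ 0.54526556 -0.70065558  1.03363569] [ 0.06274989  0.63962115 -0.7661432 ]
{'clock': 0.1, 'joints': array([ 1.14608354,  0.32175858, -0.07011983,  1.45152942,  0.02260193,
        1.37081749, -0.05688035]), 'dq': array([-0.00109516, -0.00134445, -0.00076637, -0.00361185,  0.00109561,
       -0.00012264, -0.00051104]), 'tau': array([-3.61739940e-04, -4.94881153e+01, -3.84350941e-01, -3.15208125e+01,
        1.28840809e-02,  7.52300868e-03, -5.44003831e-05]), 'tcp_pos': array([ 0.27595069, -0.58802501,  0.24933866]), 'eef_rot': array([ 1.97861367,  0.4430972 , -1.97954002]), 'contact_force': array([-0.07679968, -0.31489452,  0.2186853 ]), 'torque': array([ 0.01897251, -0.02590878, -0.0197504 ]), 'gripper_width': 0.08567036107571158} 0.019
```

View pics/top0.png

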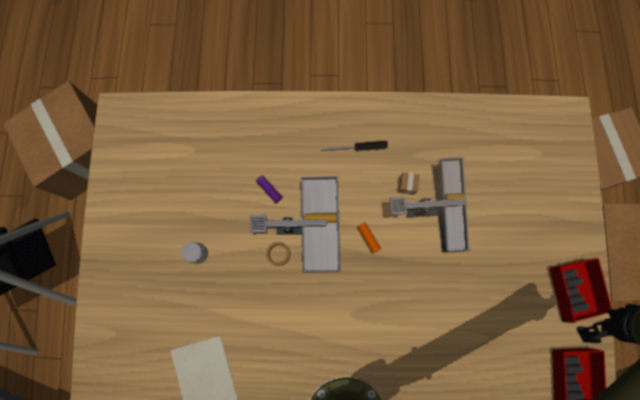

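View pics/side0.png

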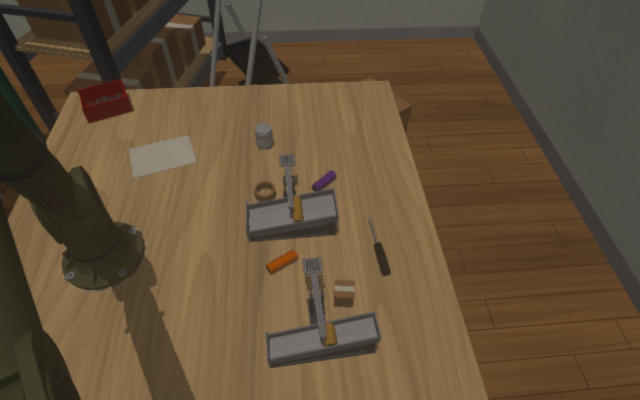

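The top view shows two lanes. The left one spans u 302–340 (38 px wide) with its paddle at about (259,224). The right one spans u 440–467 (about 22 px wide) with its paddle at about (398,206). The left lane is wider and holds the longer bronze sleeve, so it is the one to operate. The purple (269,189) and orange (369,238) cylinders are look-alikes to leave alone. Next I'll confirm this in a crop and measure.

```bash
python3 - <<'E'
from h import *
for n,b in (("top",(240,170,110,110)),("side",(240,140,110,100))):
    f=cv2.imread(f"pics/{n}0.png"); x,y,w,h=b
    cv2.imwrite(f"pics/{n}crop.png",cv2.resize(f[y:y+h,x:x+w],None,fx=5.4,fy=5.4,interpolation=cv2.INTER_CUBIC))
E
```

```text
(no output)
```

View pics/topcrop.png

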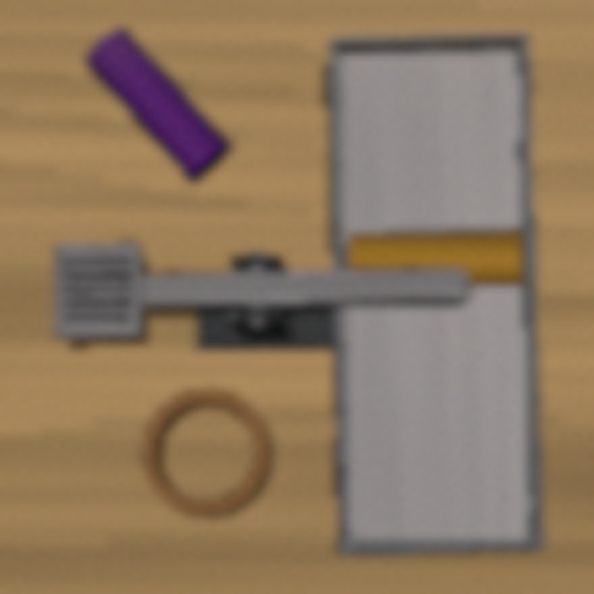

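View pics/sidecrop.png

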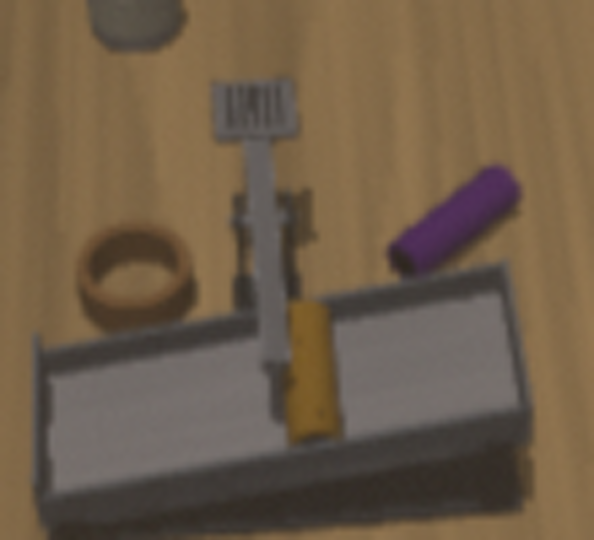

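The crop confirms it: the left lane has the long bronze sleeve behind its gate. Its paddle centre is at about top (258.2,223.7) and side (287.2,160.4).

```bash
python3 - <<'E'
from h import *
from scipy.spatial.transform import Rotation as Ro
t=camera("top");s=camera("side")
def q(x,y,b): return b[0]+(x+.5)/5.4-.5,b[1]+(y+.5)/5.4-.5
T=(240,170);S=(240,140)
pt=onz(t,*q(98,290,T),.105);ps=onz(s,*q(255,110,S),.105);print("paddle",pt,ps)
o1,d1=ray(t,*q(98,290,T));o2,d2=ray(s,*q(255,110,S))
a=np.linalg.lstsq(np.c_[d1,-d2],o2-o1,rcond=None)[0];print((o1+d1*a[0]+o2+d2*a[1])/2)
print("corners",[onz(t,*q(x,y,T),.105).round(4) for x,y in((55,245),(138,245),(145,338),(58,342))])
b=onz(t,*q(465,285,T),.105);print("beam end",b,"angle",np.degrees(np.arctan2(*(pt-b)[1::-1])))
print("tape",onz(t,*q(210,452,T),.03),"purple ends",onz(t,*q(107,47,T),.015),onz(t,*q(210,160,T),.015))
g=camera("top")
print("tin",onz(t,194,252,.075))
o=get_obs();R=Ro.from_rotvec(o["eef_rot"]).as_matrix();print(R.round(3))
for h in(.25,):
  P=np.array([*((pt+ps)/2)[:2],.18+.019]);D=R.T@(P-o["tcp_pos"]);print("delta",D,D/.75)
E
```

```text
paddle [0.53183236 0.24344258 0.105     ] [0.53182172 0.24269362 0.105     ]
[0.53187878 0.24354796 0.10418307]
corners [array([0.5546, 0.266 , 0.105 ]), array([0.5549, 0.2239, 0.105 ]), array([0.5077, 0.219 , 0.105 ]), array([0.5053, 0.2628, 0.105 ])]
beam end [0.53565816 0.05874619 0.105     ] angle 91.18665536984012
tape [0.45669247 0.19236454 0.03      ] purple ends [0.68005065 0.25622908 0.015     ] [0.61682051 0.19762817 0.015     ]
tin [0.45422188 0.42326057 0.075     ]
[[-0.     0.425 -0.905]
 [ 0.001 -0.905 -0.425]
 [-1.    -0.001  0.   ]]
delta [ 0.05135596 -0.64376796 -0.58476834] [ 0.06847461 -0.85835728 -0.77969112]
```

>>> play_rows(deltas=[{"offset": [0,-0.008,-0.07],"turn": 0,"claw": 0},{"offset": [0,-0.016,-0.14],"turn": 0,"claw": 0},{"offset": [0,-0.024,-0.21],"turn": 0,"claw": 0},{"offset": [0,-0.032,-0.28],"turn": 0,"claw": 0},{"offset": [0,-0.04,-0.35],"turn": 0,"claw": 0},{"offset": [0,-0.1,-0.382],"turn": 0,"claw": 0},{"offset": [0,-0.164,-0.415],"turn": 0,"claw": 0},{"offset": [0,-0.227,-0.448],"turn": 0,"claw": 0},{"offset": [0,-0.29,-0.481],"turn": 0,"claw": 0},{"offset": [0,-0.354,-0.515],"turn": 0,"claw": 0},{"offset": [0,-0.417,-0.548],"turn": 0,"claw": 0},{"offset": [0,-0.48,-0.581],"turn": 0,"claw": 0},{"offset": [0,-0.543,-0.614],"turn": 0,"claw": 0},{"offset": [0,-0.606,-0.648],"turn": 0,"claw": 0},{"offset": [0,-0.67,-0.681],"turn": 0,"claw": 0},{"offset": [0,-0.733,-0.714],"turn": 0,"claw": 0},{"offset": [0,-0.796,-0.747],"turn": 0,"claw": 0},{"offset": [0,-0.858,-0.78],"turn": 0,"claw": 0},{"offset": [0,-0.858,-0.78],"turn": 0,"claw": 0},{"offset": [0,-0.858,-0.78],"turn": 0,"claw": 0}])

```text
clock: 2.75
tcp_pos: [0.5322, 0.2421, 0.25]
eef_rot: [1.978, 0.441, -1.979]
contact_force: [-0.1, 0.3, 0.7]
gripper_width: -0.0001
```

>>> play_rows(deltas=[{"offset": [0.05,0,0],"turn": 0,"claw": 0},{"offset": [0.1,0,0],"turn": 0,"claw": 0},{"offset": [0.13,0,0],"turn": 0,"claw": 0},{"offset": [0.15,0,0],"turn": 0,"claw": 0},{"offset": [0.16,0,0],"turn": 0,"claw": 0},{"offset": [0.17,0,0],"turn": 0,"claw": 0},{"offset": [0.18,0,0],"turn": 0,"claw": 0},{"offset": [0.19,0,0],"turn": 0,"claw": 0},{"offset": [0.195,0,0],"turn": 0,"claw": 0},{"offset": [0.2,0,0],"turn": 0,"claw": 0},{"offset": [0.2,0,0],"turn": 0,"claw": 0},{"offset": [0.2,0,0],"turn": 0,"claw": 0}])

```text
clock: 4.25
tcp_pos: [0.5331, 0.2418, 0.1019]
eef_rot: [1.979, 0.439, -1.977]
contact_force: [-2.7, -2.8, 8.9]
gripper_width: 0.0004
```

```bash
cat > look.py <<'E'
import sys
from h import *
n=sys.argv[1]
for k,b in (("top",(240,170,110,110)),("side",(240,130,110,110))):
    c=camera(k); f=c["frame"][:,:,::-1]; x,y,w,h=b
    cv2.imwrite(f"pics/{k}{n}.png",cv2.resize(f[y:y+h,x:x+w],None,fx=5,fy=5,interpolation=cv2.INTER_CUBIC))
a=[cv2.imread(f"pics/{k}{n}.png") for k in("top","side")]
cv2.imwrite(f"pics/both{n}.png",cv2.resize(np.hstack(a),(800,400)))
o=get_obs();print(o["clock"],o["tcp_pos"],o["contact_force"])
E
python3 look.py 1
```

```text
4.35 [0.53306316 0.24176902 0.10197206] [-2.88967915 -1.53160401  8.47310596]
```

View pics/both1.png

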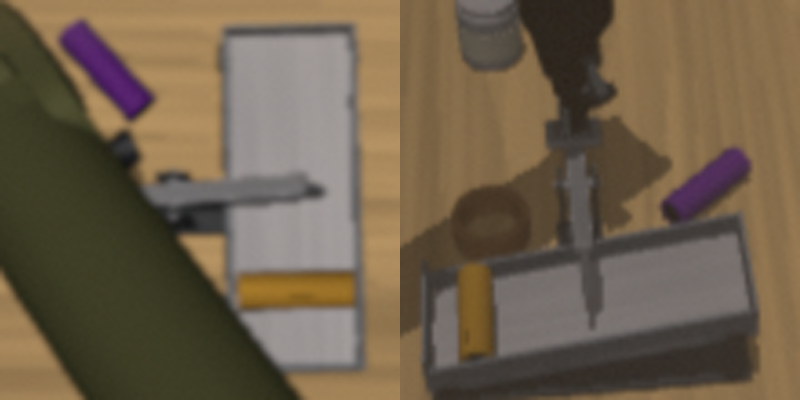

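The gate is up. The sleeve has passed under it and is well down the trough, at about (297,288) in the top half, and it is still rolling. I'll hold the paddle for another 0.75 s, then release it slowly.

>>> play_rows(deltas=[{"offset": [0,0,0],"turn": 0,"claw": 0},{"offset": [0,0,0],"turn": 0,"claw": 0},{"offset": [0,0,0],"turn": 0,"claw": 0},{"offset": [0,0,0],"turn": 0,"claw": 0},{"offset": [0,0,0],"turn": 0,"claw": 0},{"offset": [0,0,0],"turn": 0,"claw": 0}])

```text
clock: 5.1
tcp_pos: [0.5331, 0.242, 0.1037]
eef_rot: [1.979, 0.438, -1.976]
contact_force: [-3.6, -2.1, 7.7]
gripper_width: -0.0003
```

```bash
python3 look.py 2
```

```text
5.2 [0.53313994 0.24196093 0.10367685] [-4.00005125 -1.97690647  8.56446338]
```

View pics/both2.png

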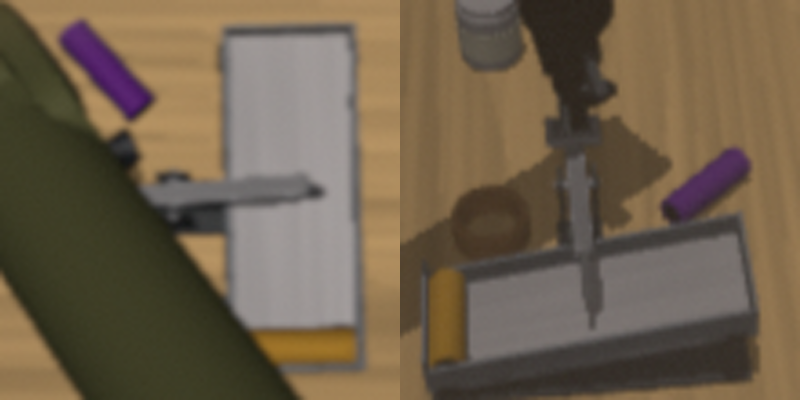

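The sleeve now lies against the low end wall: (447,315) in the side half, (305,345) in the top half. Next I'll release the paddle gently and retreat upward.

>>> play_rows(deltas=[{"offset": [-0.01,0,0],"turn": 0,"claw": 0},{"offset": [-0.02,0,0],"turn": 0,"claw": 0},{"offset": [-0.03,0,0],"turn": 0,"claw": 0},{"offset": [-0.04,0,0],"turn": 0,"claw": 0},{"offset": [-0.05,0,0],"turn": 0,"claw": 0},{"offset": [-0.08,0,0],"turn": 0,"claw": 0},{"offset": [-0.12,0,0],"turn": 0,"claw": 0},{"offset": [-0.16,0,0],"turn": 0,"claw": 0},{"offset": [-0.2,0,0],"turn": 0,"claw": 0},{"offset": [-0.2,0,0],"turn": 0,"claw": 0},{"offset": [-0.2,0,0],"turn": 0,"claw": 0},{"offset": [-0.2,0,0],"turn": 0,"claw": 0}])

```text
clock: 6.7
tcp_pos: [0.5323, 0.2418, 0.2523]
eef_rot: [1.977, 0.438, -1.979]
contact_force: [0.5, 0.2, 0.1]
gripper_width: 0.0001
```

```bash
python3 look.py 3; python3 - <<'E'
from h import *
c=camera("side");cv2.imwrite("pics/sidefull3.png",c["frame"][:,:,::-1])
E
```

```text
6.8 [0.53242832 0.24195356 0.25256585] [ 0.21221147 -0.03508354  0.38532052]
```

View pics/both3.png

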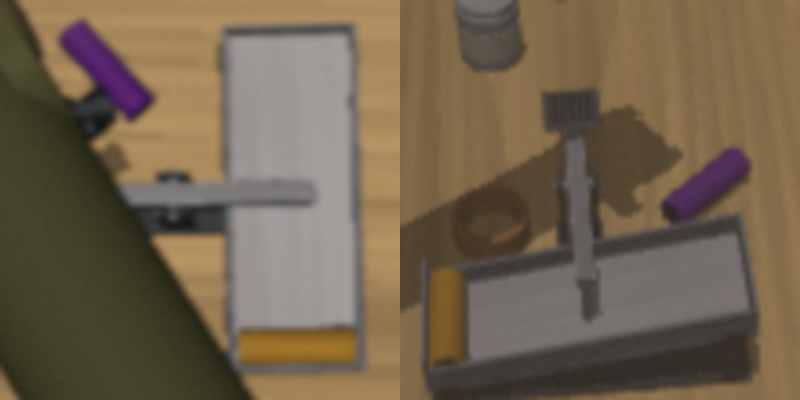

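View pics/sidefull3.png

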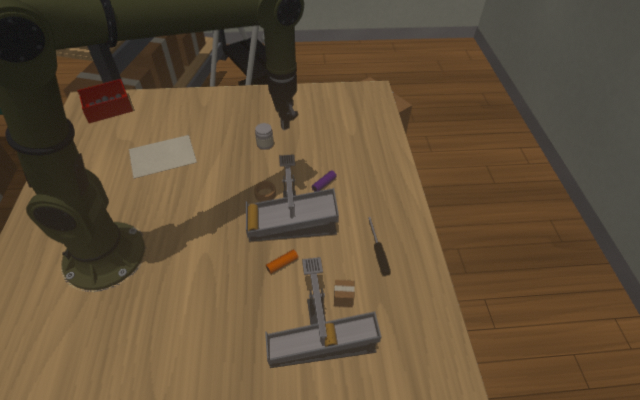

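The paddle is back at its starting pixel, about (287,160) in the side view, and the gate is down. The sleeve is at the end wall, and everything else looks unmoved.

```bash
python3 - <<'E'
from h import *
print(workorder.sign_off())
E
```

```text
the job is handed in; nothing more can be done
None
```

I pressed the wide lane's paddle (the left lane, paddle at about x 0.532, y 0.243 m) with closed fingertips. The long sleeve rolled down into the trough, and I then released the paddle slowly and retreated 150 mm straight up. I handed the job in at about 6.9 s; sign-off gave no verdict.

- **During the press:** the vertical force was about 8–9 N, and the pictures showed the gate up and the sleeve rolling under it.
- **Before hand-in:** the sleeve lay against the low end wall, the paddle was back at its starting pixel and the gate was down. The contact force was near zero.
- **Everything else:** by eye in the last side view, the narrow lane, its sleeve and the loose things had not moved. I did not measure them or the rocker angle. No check failed or disagreed.

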